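Index the coupon table of a thickness gauge by one slot

ROBOT

A 6-joint arm with a two-finger parallel gripper is mounted at the origin on the work surface. World frame = base frame: x ahead of the robot, y to its left, z up, the work surface at z = 0. Lengths are in m, angles in rad, forces in N, time in s.
With the tool pointing down it reaches from about 0.325 to 0.85 m from the base axis. Payload 4.4 kg.
Tool frame: the origin (TCP) lies midway between the tips of the shut fingers; the grasp point (between the pads) lies bot.grip_point_offset behind it (bot.grip_point_offset is the distance from the TCP to the grasp point, in m); z points along the fingers, y is the direction in which the jaws open and shut (so a half turn about z gives the same grasp; the last joint's range is limited). The gripper opens to 94 mm and grips with 3 to 60 N. Pads are 16 mm wide; open, the fingers measure 119 mm over their backs; the gripper's body (75 mm by 177 mm) begins 78 mm behind the grasp point.
Start: joints at [0.999, 0.207, 1.542, -0, 1.393, -0.15], TCP at [0.235, 0.525, 0.205] pointing down, gripper open.
Joint ranges: [-2.73, 2.73], [-0.86, 2.22], [0.23, 2.46], [-1.11, 4.25], [0.08, 2.63], [-2.82, 2.82]. Speed limits (rad/s): [2.79, 2.79, 3.14, 3.14, 3.14, 3.14].

INTERFACE

Orientations are given as a rotation vector (axis times angle).
In Python, from plant import bot, camera gives the robot as it stands.
- The arm moves only by the tool move_arm, never from a script. Its argument "increments" is text: rows parted by semicolons, each of 6 numbers parted by spaces: the shift along the tool's x, y, z as a fraction of full scale, then the turn, a rotation vector about the tool's x, y, z as a fraction of full scale. A call has exactly 5 rows; each row shifts and turns the commanded pose from where the row before left it, along the tool's axes as they then stand; what a row does not reach is not made up. Full scale, the value 1, is 0.025 m for a shift and 8 degrees for a turn. A row lasts 1/8 s, in which the tool goes at most 62.5 mm and 10.7 degrees, less where a joint would pass 70% of its speed; a pose out of reach is approached as far as the arm can. A call with a number of a shift or a turn outside -1 to 1 is refused whole. A call with a gripper value outside its range is refused whole. "fingers" is the opening, from -1 (shut) to 1 (fully open), so that 0 is half open, set as the call begins (left out, the last holds). The fingers move at their own pace and stop on an object; "grip_force" is the grip in N (left out, the last holds). Time passes only in rows, so rows that do not move let the fingers close, or fill a call up. It gives the time, the measured TCP pose, the force and the opening at its end, in the units of the state.
- bot.state(): the state, without advancing time (a new reading comes with each control period).
- camera(name): name is "scene" or "top" or "wrist"; returns a dict with "frame" (400x640x3 uint8, red, green, blue), "K" (3x3 intrinsics, pixels), "world_from_camera" (4x4, takes a point from camera to world coordinates). Camera axes: x right, y down, z forward; pixel columns grow to the right and rows downward; lengths in m; the calibration is good to about 2 mm. A picture is of the moment at which its call begins. There is no depth.
- bot.close_job(): hands the job in, once; it reports no verdict.
The state is a dict: "t": time; "joint_positions": joint angles; "joint_vel": joint speeds; "tau": joint torques, N m; "ee_pos": TCP position; "tool_rot": TCP orientation; "ft_force": force on the tool from outside, world axes, zero at the start; "moment": the same for the moment, N m; "width": finger opening in m.
Only numpy, scipy, OpenCV 4.12 (cv2) and the standard library are available. Lean on these libraries where they do the work, as an engineer would, in place of code of your own. Each camera call takes 0.05 s, during which the arm holds its last target.

TASK

Bring the next coupon under the thickness gauge: with a fingertip press the indexing plunger down by its thumb pad to free the round plate, push the plate round clockwise (seen from above) to the next slot, then let the plunger spring fully up so that the plate is locked there. Leave the coupons in their pockets, and everything else on the bench where it is.

Things in the scene. Friction and masses are not known exactly. Their poses are not given: they have to be found in the camera images.
- plate (a joint): Angle (rad) of the round aluminium plate (256 mm across, top 54 mm above the bench). 0 at the start, grows clockwise seen from above. Slots are 45 degrees apart: the next one clockwise is at 0.785. Locked in a slot it has about 0.02 of play. It turns stiffly (0.12 N m), stays where it is left and can run past the slots both ways.
- plunger (a joint): How far the plunger is pressed (m): 0 up, 0.015 fully down. A spring lifts it: about 4 N to start, 10 N at the bottom. The plate is locked while the pin is up in a slot and free once it is 0.011 down. Let go between slots, the pin rides under the ring, plunger about 0.010 down, until it meets a slot and springs up; let go within 3 mm of a slot's centre it finds its way in.
- pad (a point): Middle of the upper face of the plunger's black thumb pad, 102 mm above the bench when up, 105 mm from the plate's axis; goes round with the plate. A saddle: flat floor 44 mm long radially, open at both those ends; at each tangential end a lug 12 mm high, 6 mm thick, 50 mm clear between them. x outwards from the axis, y counterclockwise seen from above, z up.
- hub (a point): Top of the hub at the middle of the plate, on the turning axis, 68 mm above the bench. The axis is vertical.
- pin_end (a point): Top of the outer end of the dark locking pin (10 mm thick), which sticks out from under the plate in line with the pad, 153 mm from the axis; seen from above in its slot, 42 mm above the bench when up.
- next_slot (a point): Middle of the upper edge of the next slot clockwise, 142 mm from the axis, 42 mm above the bench. The fixed steel index ring round the plate (264 mm inside, 320 mm outside, 42 mm high) has 8 such slots, 17 mm wide, open on the inside, evenly spaced.
- gauge_tip (a point): Lower end of the thickness gauge's probe, 118 mm above the bench, on an arm from a round column (229 mm high) beside the ring, on the side away from the plunger. Fixed to the base.
- coupon0: Loose test coupon in its pocket on the plate: steel disc, 36 mm across, 12 mm high; origin in the middle of its underside. Stays in its pocket and rides round with the plate.
- pocket0 (a point): Middle of the floor of the pocket of coupon0, 92 mm from the axis, 54 mm above the bench; the pocket is 41 mm across with a rim 4 mm high. Turns with the plate.
- coupon1: Loose test coupon in its pocket on the plate: steel disc, 36 mm across, 10 mm high with a knob 18 mm across on it, 20 mm high in all; origin in the middle of its underside. Stays in its pocket and rides round with the plate.
- pocket1 (a point): Middle of the floor of the pocket of coupon1, 92 mm from the axis, 54 mm above the bench; the pocket is 41 mm across with a rim 4 mm high. Turns with the plate.
- coupon2: Loose test coupon in its pocket on the plate: grey plastic disc, 36 mm across, 16 mm high; origin in the middle of its underside. Stays in its pocket and rides round with the plate.
- pocket2 (a point): Middle of the floor of the pocket of coupon2, 92 mm from the axis, 54 mm above the bench; the pocket is 41 mm across with a rim 4 mm high. Turns with the plate.
- jar_mid (a point): Bystander: middle of a jar, 60 mm across, 85 mm high, 42 mm above its foot.
- weight_mid (a point): Bystander: middle of a brass weight, 44 mm across, 66 mm high, 33 mm above its foot.
- beaker_mid (a point): Bystander: middle of a clear beaker, 72 mm across, 85 mm high, 42 mm above its foot.
- driver_grip (a point): Bystander: grip of a screwdriver lying on the bench.
There are look-alikes about, which are no part of the job. Leave any orange or red look-alike of the coupon0 alone.

How it is judged:
On the way, in this order (a step that is already met when the one before it is completed fails the run):
1. the plunger is pressed down while the plate is still in its first slot (value of joint plunger above 0.01 m and value of joint plate between -0.1 and 0.1 rad), for 0.05 s.
2. with the pin still out of the slots, the plate is turned clockwise (value of joint plate between 0.3 and 0.7 rad and value of joint plunger above 0.007 m), for 0.05 s.
At the end, for the whole second after the job is handed in: The plate is at rest at 0.785 +- 0.05 rad (one slot clockwise), the plunger is back up to within 3 mm, each coupon lies within 8 mm of the middle of its own pocket and the jar, weight, beaker and screwdriver are within 30 mm of where they stood (value of joint plate between 0.735 and 0.835 rad and value of joint plunger below 0.003 m and velocity of joint plate between -0.05 and 0.05 rad/s and distance between coupon0 and pocket0 below 0.008 m and distance between coupon1 and pocket1 below 0.008 m and distance between coupon2 and pocket2 below 0.008 m and distance of each of jar_mid, weight_mid, beaker_mid, driver_grip from where it was at the start of the episode below 0.03 m); the robot touches nothing.
It fails at once if a coupon is lifted or knocked out of its pocket (distance between coupon0 and pocket0 above 0.012 m or distance between coupon1 and pocket1 above 0.012 m or distance between coupon2 and pocket2 above 0.012 m).
It fails at once if the jar, weight, beaker or screwdriver is moved by more than 30 mm (distance of any of jar_mid, weight_mid, beaker_mid, driver_grip from where it was at the start of the episode above 0.03 m).
It also fails if it takes over 35 s, if anything falls off the work surface, if the arm or the gripper's body presses on something with over 40 N, if the wrist force passes 120 N, or if a joint passes its speed limit or range.

## Working session

There is one attempt and no reset: what is moved stays moved. The work goes in short steps, Python scripts to look and compute and a tool call to move; the robot and the scene stay as the last step left them, time stands still between calls to the robot, and variables do not carry over. Pictures are saved under pics/ and viewed, and the job is handed in when it is done.

Besides the shell and the picture viewer there is one more tool, called after "Emit:" as name(argument=value, ...), one argument or row to a line, values as JSON. move_arm: Moves the arm, as the interface text tells. Its arguments: {"type":"object","properties":{"increments":{"type":"string"},"fingers":{"type":"number"},"grip_force":{"type":"number"}},"required":["increments"]}

```bash
mkdir -p pics; ls; python3 - <<'E'
from plant import bot, camera
import cv2
for n in ["scene","top","wrist"]:
    c=camera(n); cv2.imwrite(f"pics/a_{n}.png",c["frame"][:,:,::-1])
    print(n,c["K"].round(1).tolist(),c["world_from_camera"].round(4).tolist())
s=bot.state(); print(s); print(bot.grip_point_offset)
E
```

```text
pics
scene [[438.6, 0.0, 311.4], [0.0, 438.6, 200.3], [0.0, 0.0, 1.0]] [[0.3433, 0.6054, -0.7181, 1.3873], [0.9391, -0.236, 0.2499, -0.2764], [-0.0181, -0.7601, -0.6495, 0.8582], [0.0, 0.0, 0.0, 1.0]]
top [[374.8, 0.0, 321.4], [0.0, 374.8, 201.5], [0.0, 0.0, 1.0]] [[-0.0217, -0.9933, 0.1138, 0.4591], [-0.9997, 0.0223, 0.0035, -0.0062], [-0.0061, -0.1137, -0.9935, 0.9981], [0.0, 0.0, 0.0, 1.0]]
wrist [[285.5, 0.0, 319.3], [0.0, 285.5, 200.0], [0.0, 0.0, 1.0]] [[0.4096, 0.8778, 0.2485, 0.1625], [0.9122, -0.3934, -0.1142, 0.5563], [-0.0025, 0.2735, -0.9619, 0.3845], [0.0, 0.0, 0.0, 1.0]]
{'t': 0.15, 'joint_positions': array([ 9.98494357e-01,  2.07229177e-01,  1.54258068e+00, -5.22891441e-05,
        1.39349861e+00, -1.50484520e-01]), 'joint_vel': array([ 0.0005905 , -0.00242819, -0.00430412,  0.00188884, -0.00122102,
        0.00254749]), 'tau': array([ 1.34443817e-03, -3.71308279e+01, -2.81813210e+01,  6.99046534e-02,
        3.27015866e-02, -1.05612021e-04]), 'ee_pos': array([0.23510178, 0.52407438, 0.20457615]), 'tool_rot': array([-6.57556569e-01, -3.07143423e+00,  2.54921805e-03]), 'ft_force': array([-0.24119553, -0.28170712, -0.48922998]), 'moment': array([ 0.03419197, -0.00979084,  0.02939299]), 'width': 0.09385571871741441}
0.0188
```

View pics/a_scene.png

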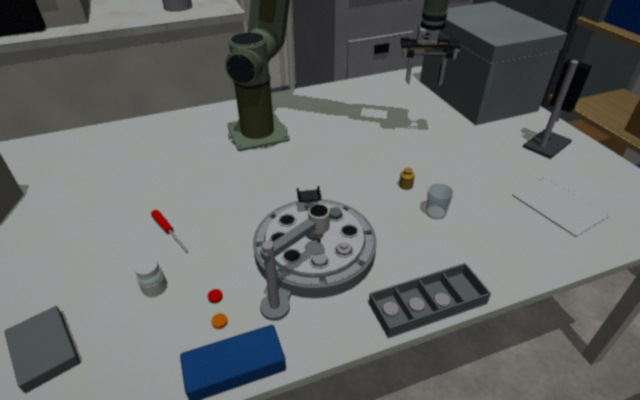

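View pics/a_top.png

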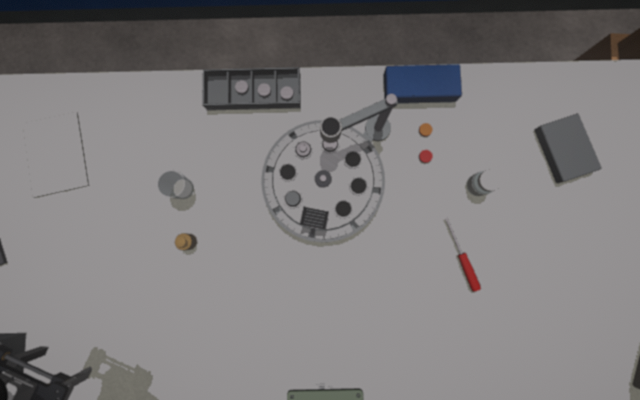

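View pics/a_wrist.png

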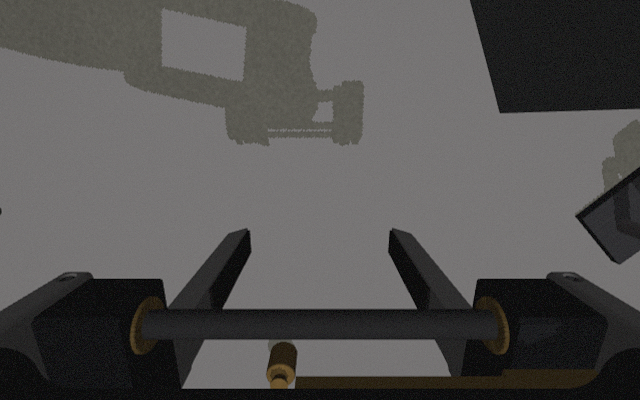

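```bash
cat > h.py <<'E'
import numpy as np, cv2
def ray(c,uv,z):
    T=c["world_from_camera"];d=T[:3,:3]@np.linalg.solve(c["K"],np.array([uv[0],uv[1],1.]));o=T[:3,3]
    return o+d*(z-o[2])/d[2]
def proj(c,p):
    T=c["world_from_camera"];q=T[:3,:3].T@(np.asarray(p)-T[:3,3]);q=c["K"]@q;return q[:2]/q[2]
E
python3 - <<'E'
from plant import bot, camera
from h import *
c=camera("top");f=c["frame"];s=camera("scene")
np.save("pics/top.npy",f)
z=cv2.resize(f[110:250,250:400],None,fx=5,fy=5,interpolation=cv2.INTER_CUBIC);cv2.imwrite("pics/b_top.png",z[:600,:,::-1])
z=cv2.resize(s["frame"][170:300,240:390],None,fx=5,fy=4.6,interpolation=cv2.INTER_CUBIC);cv2.imwrite("pics/b_sc.png",z[:600,:,::-1])
g=cv2.cvtColor(f,cv2.COLOR_RGB2GRAY)
m=(g<75).astype(np.uint8)
n,l,st,ce=cv2.connectedComponentsWithStats(m)
for i in range(1,n):
    u,v=ce[i]
    if 250<u<400 and 110<v<250 and st[i,4]>8: print(st[i],ce[i].round(1))
E
```

```text
[342 102  55  30 298] [378.2 117.8]
[322 118  17  17 226] [330.4 126. ]
[290 132   5   5  19] [292.2 134.2]
[321 134  19   8  67] [329.7 138.3]
[374 139   7   2  12] [377.  139.4]
[366 145   6   6  24] [369. 148.]
[325 149  10   3  15] [329.3 150.1]
[346 152  14  14 167] [352.4 158.5]
[281 165  14  14 163] [287.4 171.5]
[266 167   4   5  13] [267.5 168.7]
[316 171  15  15 112] [322.6 179. ]
[351 179  15  14 168] [358.1 185.4]
[290 200  10   6  12] [295.1 203.7]
[336 201  15  15 171] [343.  208.2]
[300 207  28  30 479] [313.7 219.2]
```

View pics/b_top.png

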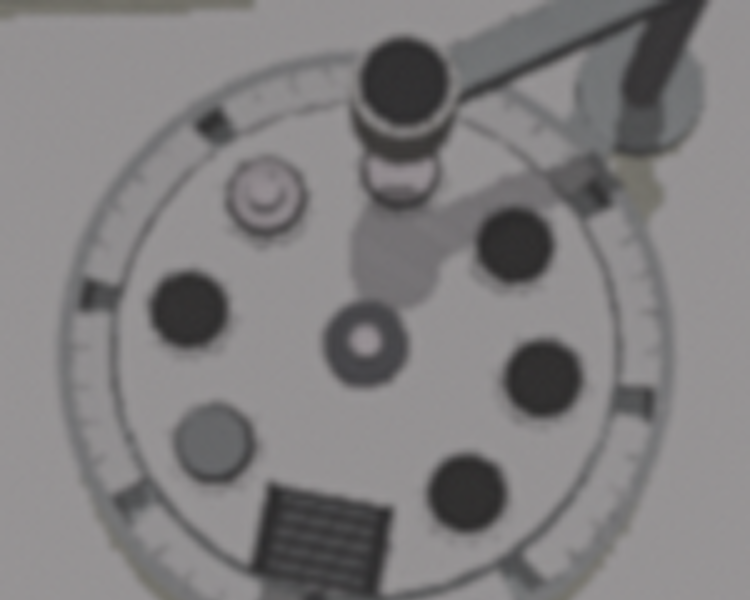

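View pics/b_sc.png

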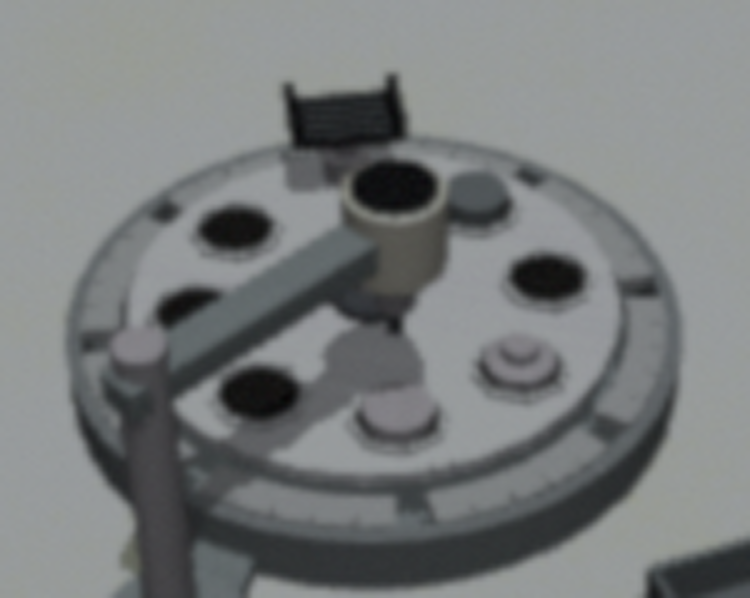

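```bash
python3 - <<'E'
from plant import bot, camera
from h import *
c=camera("top")
P=lambda u,v,z: ray(c,(u,v),z)
print("hub",P(322.6,179,.068),P(323,178,.068))
a,b=P(287.4,171.5,.054),P(358.1,185.4,.054); print("pockets",a,b,(a+b)/2,np.linalg.norm(a-b)/2)
H=(a+b)/2
for q in [(352.4,158.5),(343,208.2),(287.4,171.5),(358.1,185.4)]:
    d=P(*q,.054)-H; print("pk",np.linalg.norm(d),np.degrees(np.arctan2(d[1],d[0])))
for q in [(292.2,134.2),(369,148)]:
    d=P(*q,.042)-H; print("slot",np.linalg.norm(d),np.degrees(np.arctan2(d[1],d[0])))
# ring outer circle check
f=c["frame"];g=cv2.cvtColor(f,cv2.COLOR_RGB2GRAY)
# pad corners from zoom
z=cv2.resize(f[195:245,285:345],None,fx=12,fy=12,interpolation=cv2.INTER_CUBIC);cv2.imwrite("pics/c_pad.png",z[:600,:,::-1])
s=camera("scene")
z=cv2.resize(s["frame"][178:218,285:335],None,fx=14,fy=14,interpolation=cv2.INTER_CUBIC);cv2.imwrite("pics/c_sc.png",z[:600,:,::-1])
for ang in (165,167,168,169,170):
    r=np.array([np.cos(np.radians(ang)),np.sin(np.radians(ang))])
    p=np.r_[H[:2]+.105*r,.102]; print(ang,p,"top",proj(c,p),"scene",proj(s,p))
E
```

```text
hub [ 0.62242577 -0.00706227  0.068     ] [ 0.62495191 -0.00812461  0.068     ]
pockets [0.64639295 0.08259302 0.054     ] [ 0.60631201 -0.09708456  0.054     ] [ 0.62635248 -0.00724577  0.054     ] 0.09204688266463254
pk 0.09230407835851374 -57.109233902969265
pk 0.09208212810935969 -147.2881630727946
pk 0.09204688266463254 77.42483236264262
pk 0.09204688266463251 -102.57516763735731
slot 0.14448051765537334 32.443632695325455
slot 0.14681049884934166 -56.94664438388688
165 [0.52493026 0.01993023 0.102     ] top [312.19174535 216.9416529 ] scene [309.91427694 193.94252604]
167 [0.52404362 0.01637409 0.102     ] top [313.68289763 217.27822732] scene [308.56441856 194.05317082]
168 [0.52364698 0.01458496 0.102     ] top [314.43285102 217.42699078] scene [307.89125309 194.11975637]
169 [0.52328162 0.01278917 0.102     ] top [315.18540717 217.56267123] scene [307.21948266 194.19383365]
170 [0.52294766 0.01098729 0.102     ] top [315.94032831 217.68522365] scene [306.54927159 194.27538815]
```

View pics/c_pad.png

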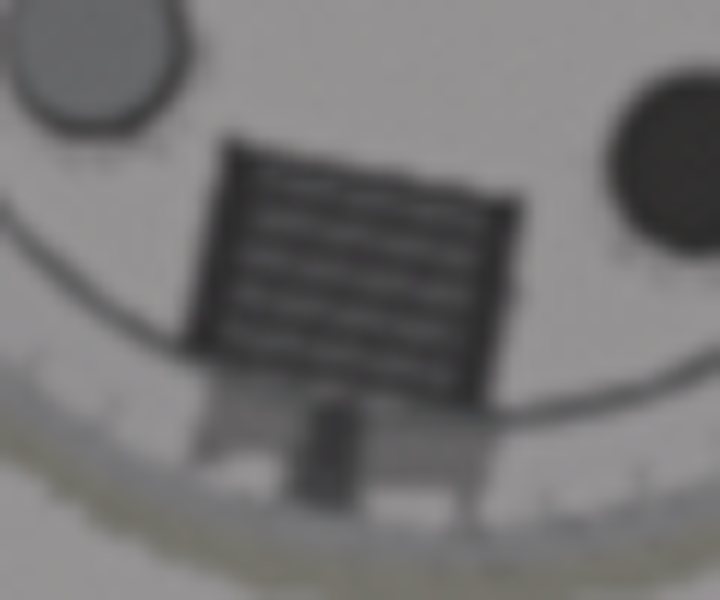

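View pics/c_sc.png

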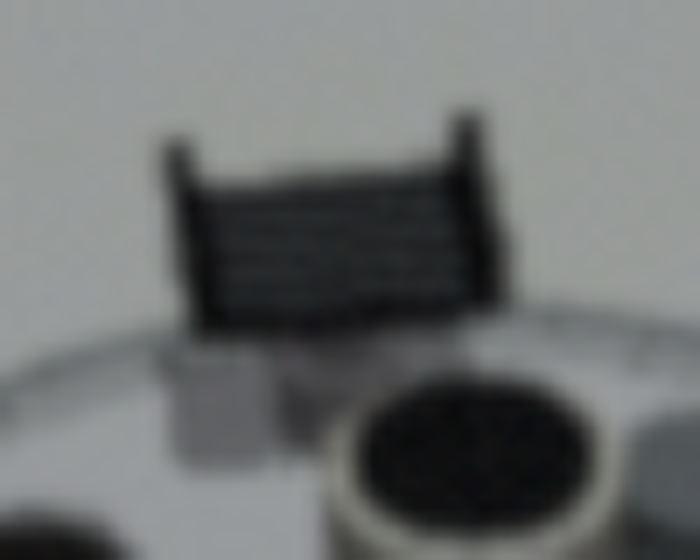

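Emit:
move_arm(
  increments="0 0 0 0 0 -0.75; 0 0 0 0 0 -0.75; -0.78 -0.87 0 0 0 0; -0.78 -0.87 0 0 0 0; -0.78 -0.87 0 0 0 0",
  fingers=-1,
  grip_force=20,
)

```text
t: 0.98
ee_pos: [0.2791, 0.4478, 0.2054]
tool_rot: [0.332, 3.124, -0.0]
ft_force: [-0.8, 0.3, 0.1]
width: 0.0476
```

Emit:
move_arm(
  increments="-0.78 -0.87 0 0 0 0; -0.78 -0.87 0 0 0 0; -0.78 -0.87 0 0 0 0; -0.78 -0.87 0 0 0 0; -0.78 -0.87 0 0 0 0",
)

```text
t: 1.6
ee_pos: [0.3517, 0.3208, 0.2056]
tool_rot: [0.333, 3.124, 0.0]
ft_force: [-0.2, -0.1, -0.5]
width: 0.0004
```

Emit:
move_arm(
  increments="-0.78 -0.87 0 0 0 0; -0.78 -0.87 0 0 0 0; -0.78 -0.87 0 0 0 0; -0.78 -0.87 0 0 0 0; -0.78 -0.87 0 0 0 0",
)

```text
t: 2.22
ee_pos: [0.4241, 0.1939, 0.2056]
tool_rot: [0.333, 3.123, 0.0]
ft_force: [-0.1, -0.1, -0.2]
width: 0.0007
```

Emit:
move_arm(
  increments="-0.78 -0.87 0 0 0 0; -0.78 -0.87 0 0 0 0; -0.78 -0.87 0 0 0 0; -0.78 -0.87 0 0 0 0; -0.78 -0.87 0 0 0 0",
)

```text
t: 2.85
ee_pos: [0.4964, 0.0671, 0.2055]
tool_rot: [0.333, 3.124, 0.0]
ft_force: [-0.1, -0.3, 0.3]
width: 0.0005
```

Emit:
move_arm(
  increments="-0.75 -0.9 0 0 0 0; -0.75 -0.9 0.4 0 0 0; 0 0 1 0 0 0; 0 0 1 0 0 0; 0 0 0.6 0 0 0",
)

```text
t: 3.48
ee_pos: [0.5224, 0.016, 0.1291]
tool_rot: [-0.333, -3.122, -0.0]
ft_force: [0.3, 0.1, -0.2]
width: 0.0005
```

```bash
python3 - <<'E'
from plant import bot, camera
from h import *
for n,(a,b,cc,d) in {"scene":(150,250,240,390),"top":(150,260,250,400),"wrist":(0,400,0,640)}.items():
    f=camera(n)["frame"][a:b,cc:d]
    k=1 if n=="wrist" else 5
    cv2.imwrite(f"pics/d_{n}.png",cv2.resize(f,None,fx=k,fy=k,interpolation=cv2.INTER_CUBIC)[:,:,::-1])
s=bot.state();print(s["t"],s["ee_pos"],s["ft_force"])
E
```

```text
3.625 [0.52267397 0.01617114 0.12990717] [ 1.36666531  0.36744276 -0.60499503]
```

View pics/d_scene.png

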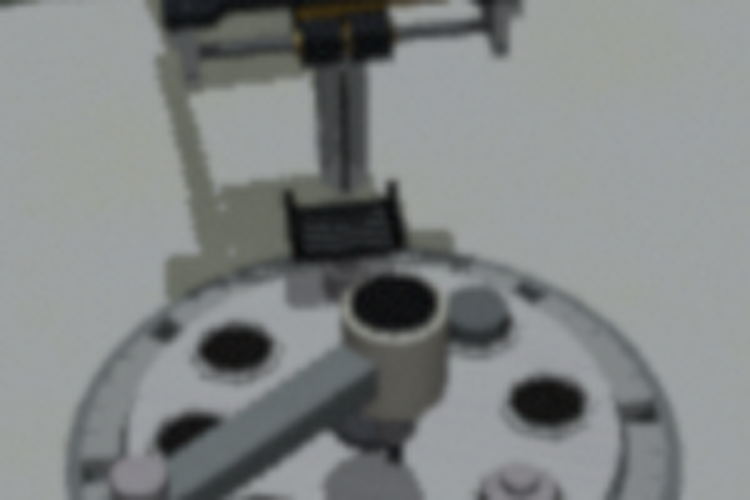

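View pics/d_wrist.png

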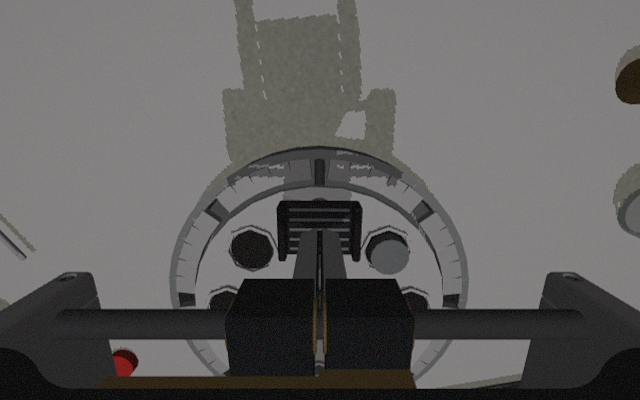

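View pics/d_top.png

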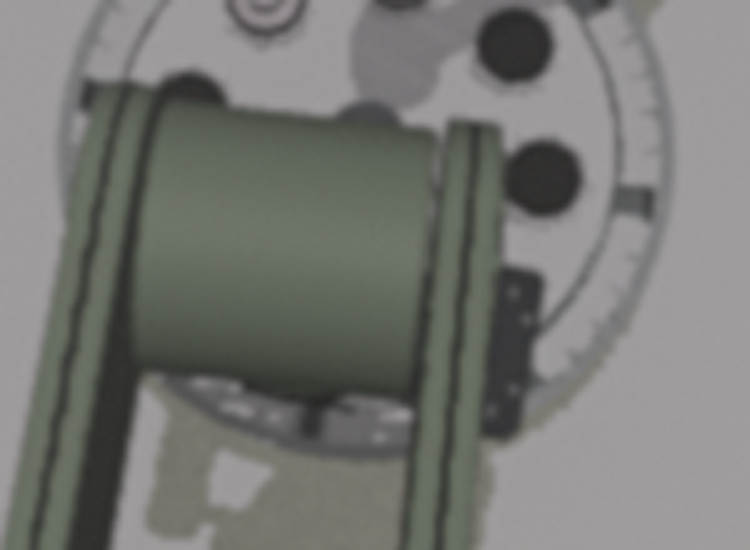

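Emit:
move_arm(
  increments="0 0 0.35 0 0 0; 0 0 0.3 0 0 0; 0 0 0.27 0 0 0; 0 0.16 0 0 0 0; 0 0.12 0 0 0 0",
)

```text
t: 4.25
ee_pos: [0.5249, 0.0232, 0.1076]
tool_rot: [0.333, 3.124, 0.0]
ft_force: [0.1, 0.4, 0.3]
width: 0.0005
```

```bash
python3 - <<'E'
from plant import bot
s=bot.state();print(s["t"],s["ee_pos"],s["ft_force"],s["moment"])
E
```

```text
4.25 [0.52487985 0.02315355 0.10756637] [0.07918223 0.39682095 0.25154524] [0.00936883 0.02404965 0.01647137]
```

Emit:
move_arm(
  increments="0 0.04 0 0 0 0; 0 0.04 0 0 0 0; 0 0.04 0 0 0 0; 0 0.04 0 0 0 0; 0 0.02 0 0 0 0",
)

```text
t: 4.88
ee_pos: [0.5256, 0.0273, 0.1075]
tool_rot: [0.333, 3.124, -0.0]
ft_force: [-0.2, -0.3, 0.0]
width: 0.0008
```

Emit:
move_arm(
  increments="0 0.03 0 0 0 0; 0 0.03 0 0 0 0; 0 0.03 0 0 0 0; 0 0 0 0 0 0; 0 0 0 0 0 0",
)

```text
t: 5.5
ee_pos: [0.5261, 0.0294, 0.1074]
tool_rot: [-0.333, -3.124, 0.0]
ft_force: [-0.5, -0.0, -0.3]
width: 0.0004
```

Emit:
move_arm(
  increments="0 0.03 0 0 0 0; 0 0.03 0 0 0 0; 0 0.03 0 0 0 0; 0 0 0 0 0 0; 0 0 0 0 0 0",
)

```text
t: 6.12
ee_pos: [0.5266, 0.0315, 0.1075]
tool_rot: [0.333, 3.124, -0.0]
ft_force: [0.4, -1.3, 0.1]
width: 0.0003
```

Emit:
move_arm(
  increments="0 0.03 0 0 0 0; 0 0.03 0 0 0 0; 0 0 0 0 0 0; 0 0 0 0 0 0; 0 0 0 0 0 0",
)

```text
t: 6.75
ee_pos: [0.5271, 0.033, 0.1076]
tool_rot: [0.333, 3.123, -0.0]
ft_force: [0.5, -1.5, 0.2]
width: 0.0002
```

Emit:
move_arm(
  increments="0 0.03 0 0 0 0; 0 0.03 0 0 0 0; 0 0 0 0 0 0; 0 0 0 0 0 0; 0 0 0 0 0 0",
)

```text
t: 7.38
ee_pos: [0.5272, 0.0334, 0.1075]
tool_rot: [0.333, 3.124, -0.003]
ft_force: [-0.7, -5.9, 0.3]
width: 0.0006
```

Emit:
move_arm(
  increments="0 -0.04 0.1 0 0 0; 0 0 0.15 0 0 0; 0 0 0.2 0 0 0; 0 0 0.2 0 0 0; 0 0 0.05 0 0 0",
)

```text
t: 8.0
ee_pos: [0.5284, 0.0343, 0.0916]
tool_rot: [0.333, 3.121, 0.003]
ft_force: [-0.4, -1.0, 9.0]
width: 0.0005
```

Emit:
move_arm(
  increments="0 0 0.05 0 0 0; 0 0 0.04 0 0 0; 0 0 0 0 0 0; 0 0 0 0 0 0; 0 0 0 0 0 0",
)

```text
t: 8.62
ee_pos: [0.5291, 0.0342, 0.09]
tool_rot: [0.333, 3.12, 0.002]
ft_force: [-1.2, -2.0, 9.0]
width: 0.0003
```

```bash
python3 - <<'E'
from plant import bot, camera
from h import *
for n,(a,b,cc,d) in {"scene":(170,270,240,390),"wrist":(100,400,100,540)}.items():
    f=camera(n)["frame"][a:b,cc:d]
    k=1.6 if n=="wrist" else 5
    cv2.imwrite(f"pics/e_{n}.png",cv2.resize(f,None,fx=k,fy=k,interpolation=cv2.INTER_CUBIC)[:,:,::-1])
s=bot.state();print(s["t"],s["ee_pos"],s["ft_force"])
H=np.array([.626,-.007]);d=s["ee_pos"][:2]-H;print(np.hypot(*d),np.degrees(np.arctan2(d[1],d[0])))
E
```

```text
8.725 [0.52905712 0.03422662 0.08996103] [ 1.08745368 -0.72414024  8.87755749]
0.10534493936064426 156.96154579276273
```

View pics/e_scene.png

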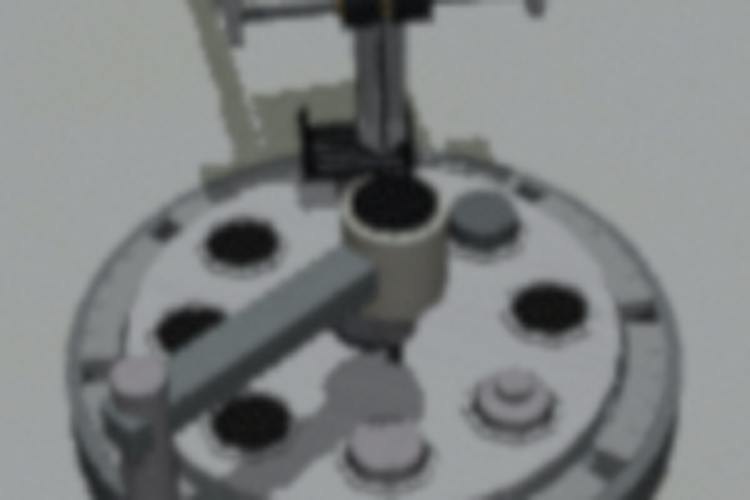

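View pics/e_wrist.png

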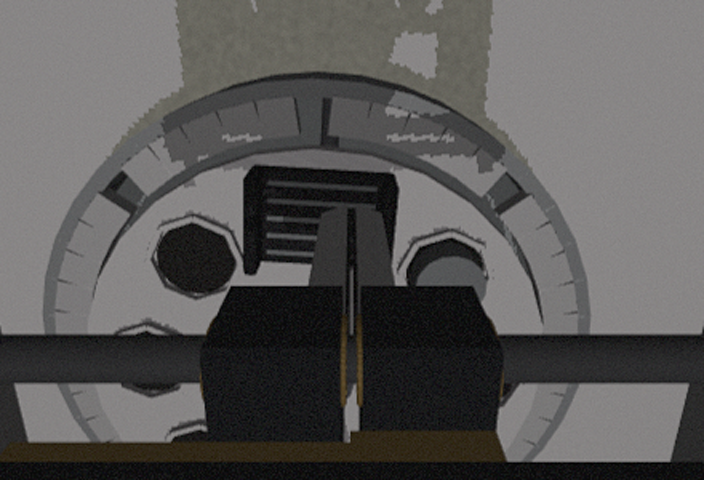

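Emit:
move_arm(
  increments="0 0 0.05 0 0 0; -0.065 0.287 0 0 0 0.5; -0.065 0.287 0 0 0 0.5; -0.065 0.287 0 0 0 0.5; -0.065 0.287 0 0 0 0.5",
)

```text
t: 9.35
ee_pos: [0.5442, 0.0592, 0.0887]
tool_rot: [0.767, 3.042, 0.002]
ft_force: [-0.1, -1.6, 7.9]
width: 0.0003
```

```bash
cat > st.py <<'E'
from plant import bot
import numpy as np
from scipy.spatial.transform import Rotation as R
s=bot.state();print(s["t"],s["ee_pos"],s["ft_force"].round(1))
H=np.array([.626,-.007]);d=s["ee_pos"][:2]-H;a=np.degrees(np.arctan2(d[1],d[0]))
M=R.from_rotvec(s["tool_rot"]).as_matrix()
print("R",np.hypot(*d),"ang",a,"tool x ang",np.degrees(np.arctan2(M[1,0],M[0,0])),"tool z",M[:,2].round(3), "J",s["joint_positions"].round(2))
E
python3 st.py
```

```text
9.35 [0.54415628 0.05923061 0.08868406] [-0.1 -1.6  7.9]
R 0.10528479199677192 ang 141.0190862926235 tool x ang 151.69101211200007 tool z [ 0.004  0.    -1.   ] J [-0.05  0.27  1.72  0.    1.14 -1.13]
```

Emit:
move_arm(
  increments="-0.065 0.287 0 0 0 0.5; -0.065 0.287 0 0 0 0.5; -0.065 0.287 0 0 0 0.5; -0.065 0.287 0 0 0 0.5; -0.065 0.287 0 0 0 0.5",
)

```text
t: 9.98
ee_pos: [0.5716, 0.0832, 0.0887]
tool_rot: [1.284, 2.863, 0.003]
ft_force: [-1.0, -3.8, 8.1]
width: 0.0008
```

```bash
python3 st.py; python3 - <<'E'
from plant import bot, camera
from h import *
for n,(a,b,cc,d) in {"scene":(170,270,240,390),"wrist":(100,400,100,540)}.items():
    f=camera(n)["frame"][a:b,cc:d]
    k=1.6 if n=="wrist" else 5
    cv2.imwrite(f"pics/f_{n}.png",cv2.resize(f,None,fx=k,fy=k,interpolation=cv2.INTER_CUBIC)[:,:,::-1])
E
```

```text
9.975 [0.57161957 0.08318223 0.08872947] [-1.  -3.8  8.1]
R 0.10530937880179192 ang 121.09023241158125 tool x ang 131.69830453986336 tool z [ 0.004  0.    -1.   ] J [-0.01  0.33  1.64  0.    1.16 -0.73]
```

View pics/f_wrist.png

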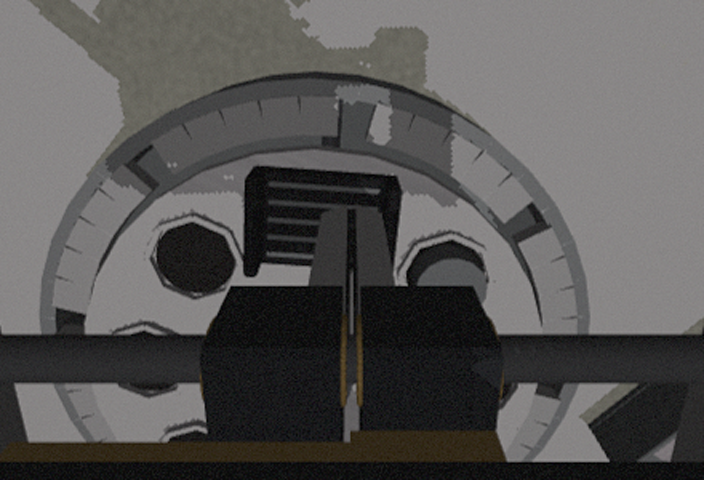

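View pics/f_scene.png

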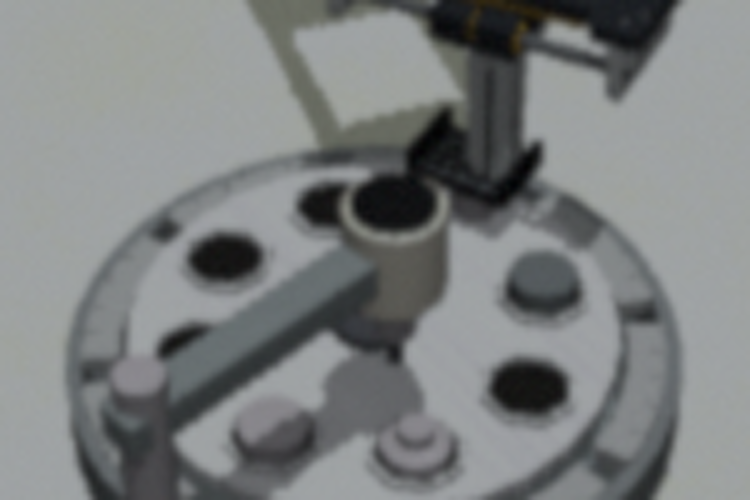

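```bash
python3 - <<'E'
from plant import bot, camera
from h import *
c=camera("wrist");f=c["frame"]
cv2.imwrite("pics/g_wrist.png",cv2.resize(f[140:280,150:420],None,fx=2.9,fy=2.9,interpolation=cv2.INTER_CUBIC)[:,:,::-1])
g=cv2.cvtColor(f,cv2.COLOR_RGB2GRAY)
H=np.array([.626,-.007])
m=(g<45).astype(np.uint8)
n,l,st,ce=cv2.connectedComponentsWithStats(m)
for i in range(1,n):
    if st[i,4]>60 and ce[i][1]<300:
        for z in (.042,.054):
            d=ray(c,ce[i],z)[:2]-H; print(st[i],ce[i].round(1),z,np.hypot(*d).round(4),np.degrees(np.arctan2(d[1],d[0])).round(2))
# overlay predicted slot positions
for k in range(-2,3):
    a=np.radians(167.7-45*k); p=np.r_[H+.142*np.array([np.cos(a),np.sin(a)]),.042]; print(k,proj(c,p))
E
```

```text
[238 145 145  25 387] [313.  151.4] 0.042 0.1583 126.09
[238 145 145  25 387] [313.  151.4] 0.054 0.1596 126.07
[301 163  13  30  97] [308.7 182.7] 0.042 0.1327 126.58
[301 163  13  30  97] [308.7 182.7] 0.054 0.1355 126.51
[180 191  19  27 128] [188.5 204.4] 0.042 0.1439 169.37
[180 191  19  27 128] [188.5 204.4] 0.054 0.1434 166.68
[ 251  204  100   69 3516] [291.8 230.9] 0.042 0.0903 133.57
[ 251  204  100   69 3516] [291.8 230.9] 0.054 0.0951 132.77
[430 227  12  19  82] [434.8 236.2] 0.042 0.147 77.1
[430 227  12  19  82] [434.8 236.2] 0.054 0.1459 79.97
[ 565  231   75   68 2069] [617.2 269.5] 0.042 0.2918 52.13
[ 565  231   75   68 2069] [617.2 269.5] 0.054 0.2793 54.04
[ 198  239   49   44 1617] [221.3 261. ] 0.042 0.0902 178.45
[ 198  239   49   44 1617] [221.3 261. ] 0.054 0.0916 173.6
[ 55 276  20   6  63] [ 63.6 278.8] 0.042 0.2127 -150.34
[ 55 276  20   6  63] [ 63.6 278.8] 0.054 0.2027 -153.08
-2 [186.36133847 389.54492058]
-1 [143.87094889 300.06629395]
0 [193.74604267 203.21441049]
1 [321.49488869 172.96613546]
2 [428.81018997 238.01555402]
```

View pics/g_wrist.png

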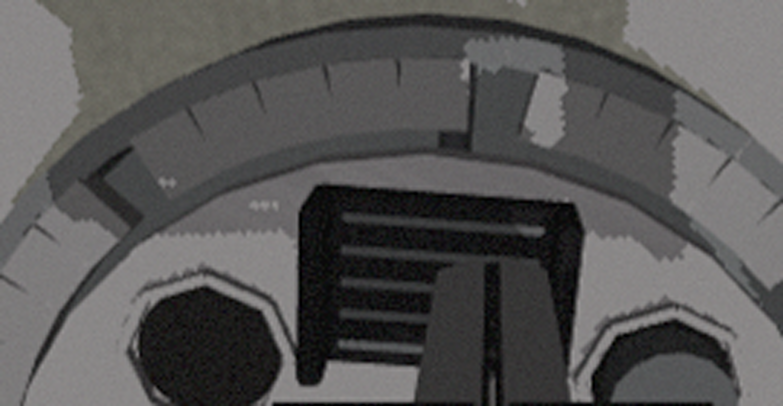

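```bash
python3 - <<'E'
from plant import bot, camera
from h import *
c=camera("wrist")
H=np.array([.626,-.007])
def A(x,y,z):
    d=ray(c,(x/2.9+150,y/2.9+140),z)[:2]-H; print(x,y,z,np.hypot(*d).round(4),np.degrees(np.arctan2(d[1],d[0])).round(2))
A(440,140,.03);A(470,140,.03);A(455,140,.03)
A(470,100,.042);A(530,100,.042);A(500,100,.042)
A(325,186,.1005);A(575,205,.1005);A(450,195,.1005);A(450,195,.0985)
A(206,345,.054)
# tick marks
for x,y in [(196,122),(260,97),(328,75),(399,71),(604,103),(665,128)]: A(x,y,.042)
E
```

```text
440 140 0.03 0.1248 129.29
470 140 0.03 0.1255 125.23
455 140 0.03 0.125 127.25
470 100 0.042 0.1398 125.77
530 100 0.042 0.1425 119.08
500 100 0.042 0.1409 122.39
325 186 0.1005 0.1327 138.29
575 205 0.1005 0.1331 115.11
450 195 0.1005 0.1303 126.74
450 195 0.0985 0.1297 126.75
206 345 0.054 0.0931 172.91
196 122 0.042 0.1466 156.8
260 97 0.042 0.1465 149.08
328 75 0.042 0.1481 141.27
399 71 0.042 0.1472 133.66
604 103 0.042 0.1476 111.17
665 128 0.042 0.1482 103.87
```

Emit:
move_arm(
  increments="-0.03 0.125 0 0 0 0.22; -0.03 0.125 0 0 0 0.22; 0 0 0 0 0 0; 0 0 0 0 0 0; 0 0 0 0 0 0",
)

```text
t: 10.8
ee_pos: [0.5777, 0.0865, 0.089]
tool_rot: [1.368, 2.824, 0.006]
ft_force: [0.9, -2.1, 9.1]
width: 0.0002
```

```bash
python3 st.py; python3 - <<'E'
from plant import bot, camera
from h import *
c=camera("wrist");f=c["frame"]
cv2.imwrite("pics/h_wrist.png",cv2.resize(f[140:280,150:420],None,fx=2.9,fy=2.9,interpolation=cv2.INTER_CUBIC)[:,:,::-1])
E
```

```text
10.8 [0.57770649 0.08654021 0.0889778 ] [ 0.9 -2.1  9.1]
R 0.1052712418731472 ang 117.30667466951918 tool x ang 128.29975670974835 tool z [ 0.005  0.001 -1.   ] J [-0.    0.34  1.63  0.    1.17 -0.67]
```

View pics/h_wrist.png

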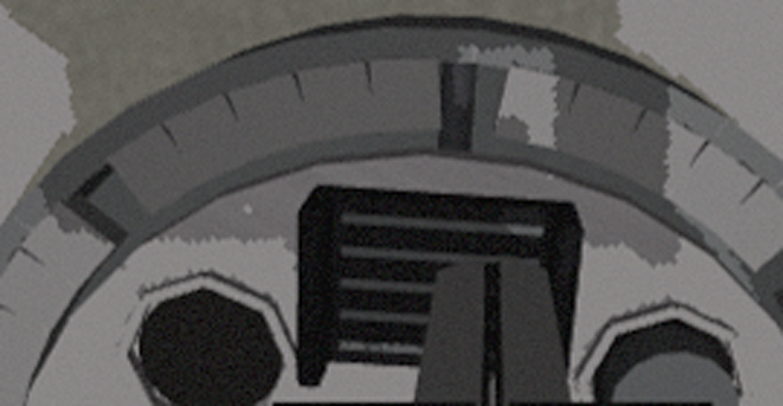

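```bash
python3 - <<'E'
from plant import bot, camera
from h import *
c=camera("wrist");f=c["frame"]
g=cv2.cvtColor(f,cv2.COLOR_RGB2GRAY)
H=np.array([.626,-.007])
def A(x,y,z):
    d=ray(c,(x/2.9+150,y/2.9+140),z)[:2]-H; print(x,y,z,np.hypot(*d).round(4),np.degrees(np.arctan2(d[1],d[0])).round(2))
A(440,100,.042);A(502,100,.042);A(475,100,.03);A(475,100,.028);A(457,140,.03)
A(328,187,.1005);A(575,205,.1005);A(206,345,.054)
for v in (168,174,180): print(v,g[v,298:330])
z=cv2.resize(f[155:200,290:335],None,fx=13,fy=13,interpolation=cv2.INTER_CUBIC)
cv2.imwrite("pics/i_wrist.png",z[:,:,::-1])
E
```

```text
440 100 0.042 0.1393 125.93
502 100 0.042 0.141 118.92
475 100 0.03 0.1377 121.92
475 100 0.028 0.1373 121.91
457 140 0.03 0.1252 123.77
328 187 0.1005 0.1326 134.77
575 205 0.1005 0.1331 111.86
206 345 0.054 0.0936 169.61
168 [ 86  85  85  72  28  28  41  40  54  58  58  51  55  51  45  43  69  70
  72  73  67  70  72  75  70  70 101 135 132 130 131 131]
174 [ 87  85  87  84  26  35  33  34  49  62  60  56  53  50  39  46  72  71
  72  75  73  70  70  63  73 128 134 131 128 134 132 130]
180 [ 84  87  86  80  43  30  32  40  43  40  39  39  34  31  35  62  71  72
  66  72  71  68  65  73 107  90 116 108  80  91 115 132]
```

View pics/i_wrist.png

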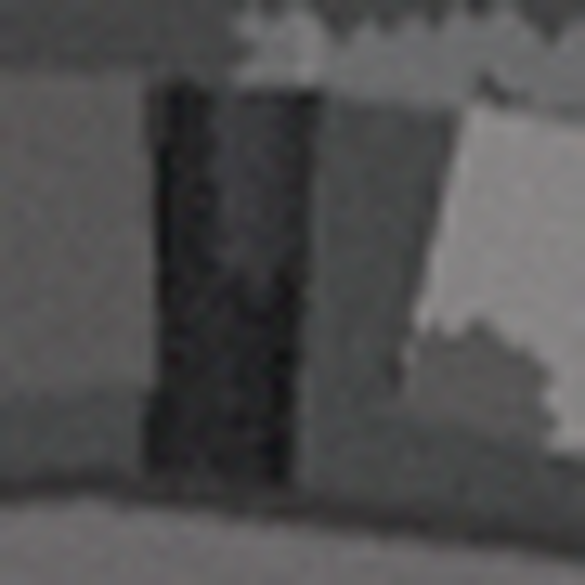

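Emit:
move_arm(
  increments="-0.012 0.055 0 0 0 0.095; -0.012 0.055 0 0 0 0.095; 0 0 0 0 0 0; 0 0 0 0 0 0; 0 0 0 0 0 0",
)

```text
t: 11.52
ee_pos: [0.5799, 0.0877, 0.0889]
tool_rot: [1.406, 2.806, 0.005]
ft_force: [0.1, -1.3, 8.3]
width: 0.0008
```

```bash
python3 st.py; python3 - <<'E'
from plant import bot, camera
from h import *
c=camera("wrist");f=c["frame"]
z=cv2.resize(f[155:200,290:335],None,fx=13,fy=13,interpolation=cv2.INTER_CUBIC)
cv2.imwrite("pics/j_wrist.png",z[:,:,::-1])
H=np.array([.626,-.007])
# predicted pin edges when centred (z .029) and slot edges
for nm,z,w in (("slot",.042,.0085),("pin",.029,.005)):
  for r in (.134,.142,.150):
    e=[]
    for sg in (1,-1):
        a=np.radians(122.5); u=np.array([np.cos(a),np.sin(a)]);t=np.array([-u[1],u[0]])
        q=proj(c,np.r_[H+r*u+sg*w*t,z]); e.append(((q-[290,155])*13+6).round(0))
    print(nm,r,e)
E
```

```text
11.525 [0.57988454 0.08765106 0.0888515 ] [ 0.1 -1.3  8.3]
R 0.1052875100247248 ang 115.97606109419345 tool x ang 126.78133974900514 tool z [ 0.004  0.001 -1.   ] J [ 0.    0.35  1.62  0.    1.17 -0.64]
slot 0.134 [array([ 98., 339.]), array([370., 358.])]
slot 0.142 [array([105., 212.]), array([379., 232.])]
slot 0.15 [array([112.,  83.]), array([389., 103.])]
pin 0.134 [array([165., 301.]), array([317., 312.])]
pin 0.142 [array([172., 181.]), array([325., 192.])]
pin 0.15 [array([179.,  58.]), array([334.,  69.])]
```

View pics/j_wrist.png

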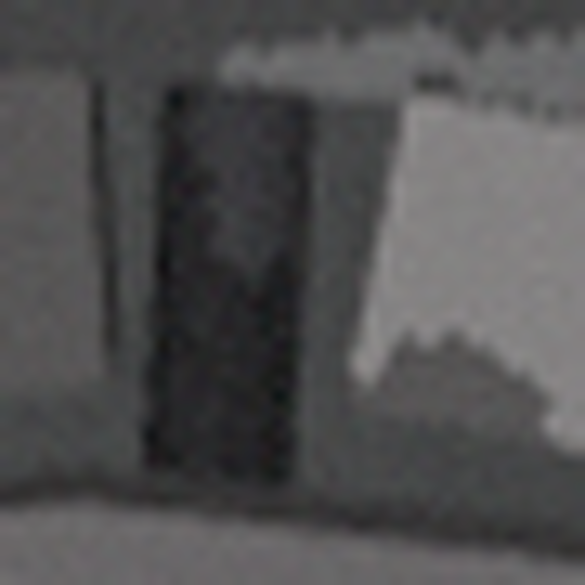

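Emit:
move_arm(
  increments="-0.005 0.025 0 0 0 0.04; 0 0 0 0 0 0; 0 0 -0.2 0 0 0; 0 0 -0.2 0 0 0; 0 0 -0.2 0 0 0",
)

```text
t: 12.2
ee_pos: [0.5797, 0.0878, 0.1029]
tool_rot: [1.414, 2.803, 0.004]
ft_force: [-0.8, 0.7, 0.7]
width: 0.0005
```

Emit:
move_arm(
  increments="0 0 -0.1 0 0 0; 0 -0.15 0 0 0 0; 0 -0.15 0 0 0 0; 0 0 -0.2 0 0 0; 0 0 -0.4 0 0 0",
)

```text
t: 12.82
ee_pos: [0.5719, 0.0828, 0.1189]
tool_rot: [-1.414, -2.804, 0.001]
ft_force: [0.4, 0.5, -0.5]
width: 0.0005
```

```bash
python3 st.py; python3 - <<'E'
from plant import bot, camera
from h import *
c=camera("wrist");f=c["frame"]
cv2.imwrite("pics/k_wrist.png",cv2.resize(f[100:300,150:450],None,fx=2.6,fy=2.6,interpolation=cv2.INTER_CUBIC)[:,:,::-1])
E
```

```text
12.825 [0.57193885 0.08282333 0.11886175] [ 0.4  0.5 -0.5]
R 0.1048371997180247 ang 121.04208997421041 tool x ang 126.46152988535259 tool z [-0.001  0.    -1.   ] J [-0.01  0.3   1.62  0.    1.23 -0.64]
```

View pics/k_wrist.png

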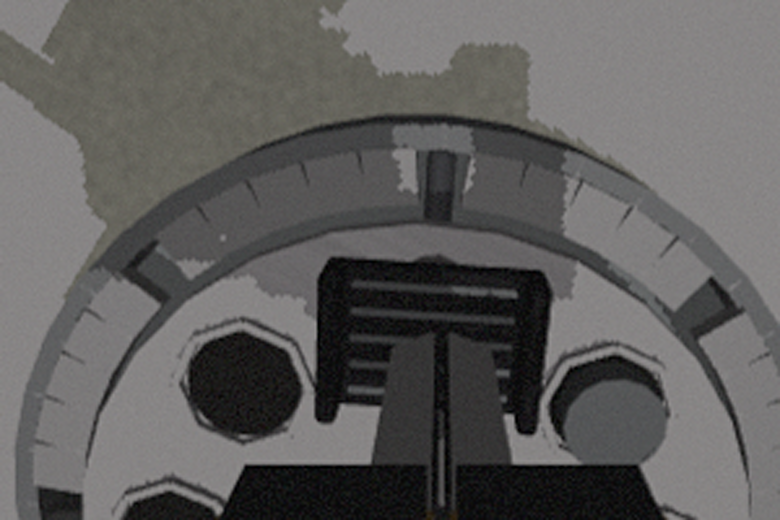

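Emit:
move_arm(
  increments="0 0 -1 0 0 0; 0 0 -1 0 0 0; 0 0 -1 0 0 0; 0.8 0 0 0 0 0; 0.8 0 0 0 0 0",
)

```text
t: 13.5
ee_pos: [0.5471, 0.1162, 0.1931]
tool_rot: [-1.414, -2.804, 0.0]
ft_force: [-1.1, 0.4, 0.3]
width: 0.0005
```

Emit:
move_arm(
  increments="1 -0.5 0 0 0 0; 1 -0.5 0 0 0 0; 1 -0.5 0 0 0 0; 1 -0.5 0 0 0 0; 1 -0.5 0 0 0 0",
)

```text
t: 14.12
ee_pos: [0.4209, 0.1795, 0.1921]
tool_rot: [-1.412, -2.803, 0.003]
ft_force: [0.1, 1.1, 0.7]
width: 0.0005
```

```bash
python3 st.py; python3 - <<'E'
from plant import bot, camera
from h import *
c=camera("top");f=c["frame"];s=camera("scene")
cv2.imwrite("pics/l_full.png",f[:,:,::-1])
cv2.imwrite("pics/l_top.png",cv2.resize(f[110:250,250:400],None,fx=4.2,fy=4.2,interpolation=cv2.INTER_CUBIC)[:,:,::-1])
cv2.imwrite("pics/l_sc.png",cv2.resize(s["frame"][170:300,240:390],None,fx=4.5,fy=4.5,interpolation=cv2.INTER_CUBIC)[:,:,::-1])
H=np.array([.626,-.007])
g=cv2.cvtColor(f,cv2.COLOR_RGB2GRAY)
n,l,st,ce=cv2.connectedComponentsWithStats((g<75).astype(np.uint8))
for i in range(1,n):
    u,v=ce[i]
    if 250<u<400 and 110<v<250 and st[i,4]>100:
        d=ray(c,ce[i],.054)[:2]-H;print(st[i],ce[i].round(1),np.hypot(*d).round(4),np.degrees(np.arctan2(d[1],d[0])).round(2))
E
```

```text
14.125 [0.4209179  0.17945873 0.19210738] [0.1 1.1 0.7]
R 0.2771741782137903 ang 137.72318165980028 tool x ang 126.54222119792502 tool z [-0.004 -0.    -1.   ] J [ 0.21 -0.03  1.83  0.    1.35 -0.42]
[357 102  39  30 233] [381.2 117.2] 0.2222 -44.56
[323 118  16  17 213] [330.4 125.9] 0.14 -9.64
[296 143  14  14 158] [302.5 149.2] 0.0926 32.61
[352 179  14  14 158] [358.3 185.3] 0.0926 -102.05
[273 185  27  30 339] [285.8 200. ] 0.1083 119.32
[336 202  15  14 163] [343.  208.4] 0.0923 -147.15
[309 207  14  14 161] [315.7 213.7] 0.0915 167.84
```

View pics/l_top.png

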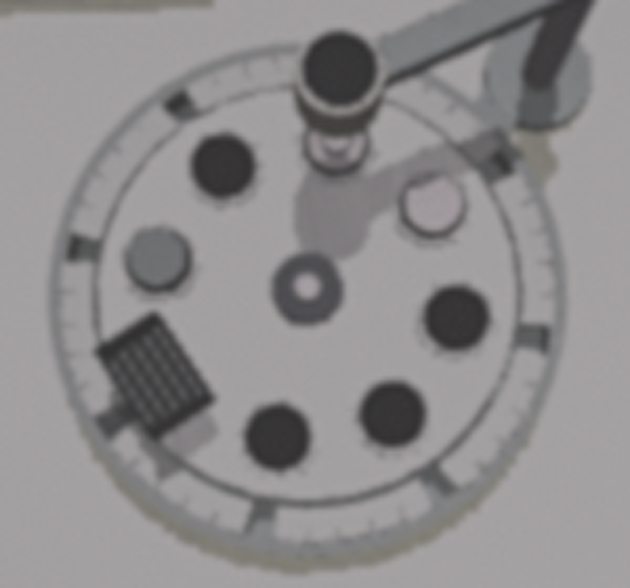

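View pics/l_sc.png

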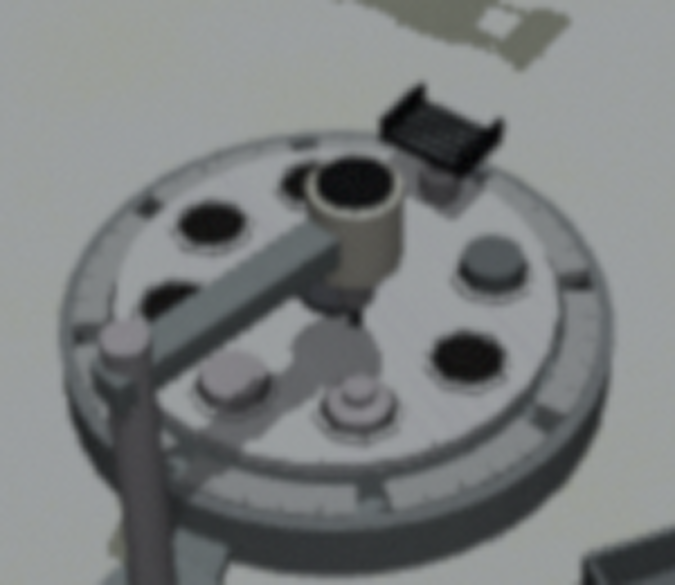

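View pics/l_full.png

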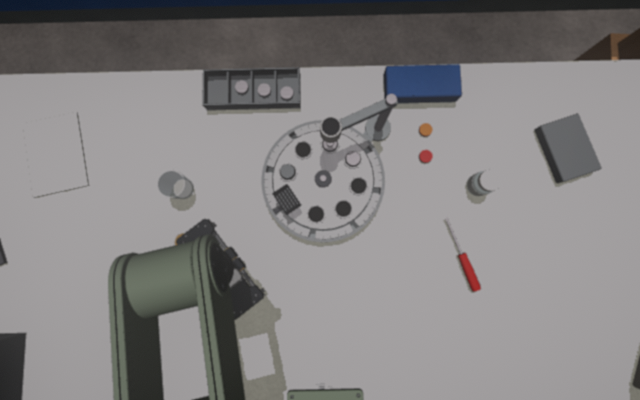

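```bash
python3 - <<'E'
from plant import bot, camera
from h import *
s=camera("scene");c=camera("top");f=s["frame"]
H=np.array([.626,-.007]);a=np.radians(122.7);u=np.array([np.cos(a),np.sin(a)]);t=np.array([-u[1],u[0]])
z0=cv2.resize(f[180:215,315:360],None,fx=14,fy=14,interpolation=cv2.INTER_CUBIC)
for z,col in ((.114,(0,255,0)),(.104,(255,0,0))):
    for r in (.083,.127):
        for w in (-.028,.028):
            q=(proj(s,np.r_[H+r*u+w*t,z])-[315,180])*14+7
            cv2.circle(z0,tuple(int(k) for k in q),4,col,-1)
cv2.imwrite("pics/m.png",z0[:,:,::-1])
E
```

```text
(no output)
```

View pics/m.png

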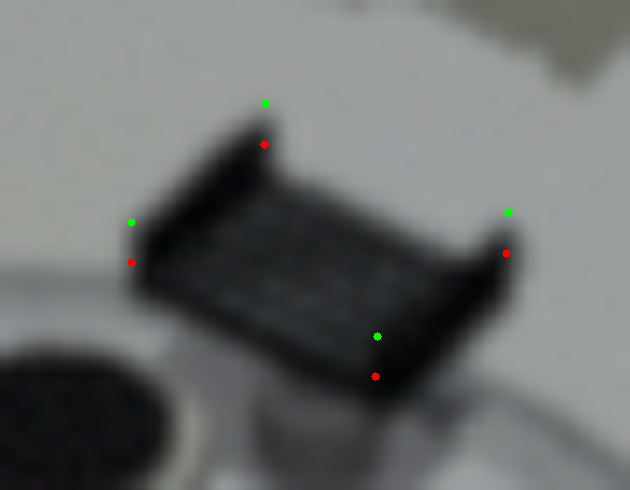

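```bash
python3 -c "
from plant import bot
print(bot.close_job(), bot.state()['t'])"
```

```text
the job is handed in; nothing more can be done
the job is handed in; nothing more can be done
```

I pressed the plunger down with the shut fingertips, turned the plate one slot clockwise, and let the plunger spring up in the next slot. I then moved the arm clear and handed the job in at about 14 s. It reports no verdict, so what follows is my own checks.

**Plate angle:** in the top view the empty pocket went from 212.7° to 167.8°, a turn of 44.9° against the 45° wanted. The wrist view shows the pin in the slot.

**Plunger up:** in the scene view the lug tops are within about 1 px of where a fully raised pad should be. A plunger still riding under the ring would be about 3 px lower. This is a coarse check, because that camera was already about 1.5 px off at the start. The pad also lifted with the finger to its full height, and the force then fell to zero.

**Coupons and bystanders:** all three coupons look seated in their pockets. The jar, beaker and screwdriver look unmoved. The weight is mostly hidden behind the gripper in the last top view; the fingertips never went below 0.19 m near it. I judged all of these by eye, without measuring distances.

**Disagreement:** partway round, estimates of the angle still to go differed by 2–3° between the fingertip position and the camera views. I went by the pin against the slot in one wrist image, and the plunger came up there.

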